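# Turn a screw eye square with a rod

## Task

The hanging rail for the shelf lies upside down on the worktop, and one of its three screw eyes is not screwed in far enough: its loop stands askew. Take the steel rod from its wooden rest, slide it through the loop of that eye and use it to turn the eye clockwise (seen from above) until its loop faces squarely across the rail like the other two. Then draw the rod out and put it back in its rest.

Things in the scene. Friction and masses are not known exactly. Their poses are not given: they have to be found in the camera images.
- eye (a joint): Angle of the askew screw eye about its upright shank, rad: 0 = square like its neighbours; negative = still to be turned clockwise seen from above (start -0.78 to -0.5); grows clockwise, stop at 0.6. Stiff (0.06 N m), no spring, stays where left. A rod in its loop swings about 28 degrees freely either way from the loop's x axis before it takes the eye along; the eye then lags by that angle.
- eye_loop (a point): Centre of the askew steel eye's oblong opening, 24 wide x 36 high; band 5 thick, 22 deep. On the turning axis, 37 above a fixed light wood rail (195x52, top 45 above worktop). x: level through the opening, away from the robot, turning with the eye; z up. One of three equal eyes 60 apart in a row on the rail, place varies; the other two are square and do not turn. All mm.
- rod_grip (a point): Centre of the turning rod's square dark wood grip (60 long, 20x20 mm). A 12 mm steel rod runs through it; x axis along the rod to its working tip, 110 mm from this centre; the other end is 70 mm off on the -x side. About 0.15 kg. It lies level in the rest's forks, 55 mm above the worktop, tip roughly to the robot's left; grip it from above across the square grip.
- rest_seat (a point): Place of the rod's grip centre in the fixed wooden rest, 55 mm above the worktop: base 140x56x10 mm, two open-topped forks 12 mm thick, 50 mm either side along x. Slots 15 mm wide at the rod, 34 mm at the top, 20 mm above this point; 14 mm end play. x along the rod, z up. A tall fixed pod carousel, 0.53 m and more ahead of the robot, stands between rest and rail: pass in front of it.

How it is judged:
By the outcome, as a careful person would: the job done as asked, in the order asked, and still so for the second after the job is handed in, with the robot touching nothing.
It also fails if it takes over 61 s, if anything falls off the work surface, if the arm or the gripper's body presses on something with over 40 N, if the wrist force passes 120 N, or if a joint passes its speed limit or range.

## Robot

A 6-joint arm with a two-finger parallel gripper is mounted at the origin on a cart in front of the work surface, level with it; the furniture and walls round the work are solid. World frame = base frame: x ahead of the robot, y to its left, z up, the work surface at z = 0. Lengths are in m, angles in rad, forces in N, time in s.
With the tool pointing down it reaches from about 0.375 to 0.975 m from the base axis. Payload 3.8 kg.
Tool frame: the origin (TCP) lies where the fingers leave the gripper's body, on its centre line; the fingertips stand 73 mm ahead of it and the grasp point (between the pads) lies 54 mm ahead of it (nose_length is the distance from the TCP to the fingertips, in m); z points along the fingers, y is the line along which they close (so a half turn about z gives the same grasp; the last joint's range is limited). The gripper opens to 85 mm and grips with 20 to 120 N. Pads are 22 mm wide; open, the fingers measure 114 mm over their backs; the gripper's body (76 mm by 85 mm) begins 54 mm behind the grasp point. The pads swing forward as they close: fully open they stand 13 mm farther back than shut.
Start: joints at [-1.362, 0.264, 1.604, -0, 1.274, -0.037], TCP at [0.164, -0.655, 0.304] pointing down, gripper open.
Joint ranges: [-2.63, 2.63], [-0.94, 2.18], [0.31, 2.57], [-1.31, 4.45], [0, 2.66], [-2.55, 2.55]. Speed limits (rad/s): [2.57, 2.57, 3.14, 3.14, 3.14, 3.14].

## Interface

Orientations are given as a rotation vector (axis times angle).
In Python, from workcell import read_state, read_camera, calibration, finish_job, look_for, cut_out, tip_of, nose_length gives the robot as it stands.
- The arm moves only by the tool step_arm, never from a script. Its argument "targets" is a list of rows, each a list of 3 entries, a list of its own where there are three numbers: the turn, a rotation vector about the tool's x, y, z in rad, then the shift along the tool's x, y, z in mm, then the finger opening in mm, from 0 to 85.4. In form: [[[ax, ay, az], [x, y, z], grip], ...]. A call has 1 to 5 rows; each row shifts and turns the commanded pose from where the row before left it, along the tool's axes as they then stand; what a row does not reach is not made up. A row lasts 1/12 s, in which the tool goes at most 41.7 mm and 7.16 degrees, less where a joint would pass 70% of its speed; a pose out of reach is approached as far as the arm can. A call with a gripper value outside its range is refused whole. The fingers move at their own pace and stop on an object; "grip_force" is the grip in N (left out, the last holds). Time passes only in rows, so rows that do not move let the fingers close. It gives the time, the measured TCP pose, the force, the opening and the grip force at its end, in the units of the state.
- read_state(): the state, without advancing time (a new reading comes with each control period).
- read_camera(name): name is "scene" or "top"; returns the picture (384x512x3 uint8, red, green, blue); there is no depth.
- calibration(name): a dict with "camera_matrix" (3x3 intrinsics, pixels), "R" (3x3) and "t" (3): a world point X has camera coordinates R X + t. Camera axes: x right, y down, z forward; pixel columns grow to the right and rows downward; lengths in m; the calibration is good to about 2 mm. A picture is of the moment at which its call begins. calibration takes no time and is no camera call.
- finish_job(): hands the job in; it is judged then, once.
Trained networks look in the newest picture that a camera, given by its name, has taken for a name from the list of things; names that differ only in an ending like _2 or _b are one class to them, and where a whole thing is asked for, a point or a joint stands for the part that bears it (a point fixed in the world has none). Each returns a list of dicts, best first, with "score" (0 to 1); they miss things now and then, are a little off and sometimes report something else, mostly with a low value. They report only what shows in the picture. A call takes as long as a camera call.
- look_for(camera, query): "extent" ([left, top, right, bottom] in pixels, round what is visible of it).
- cut_out(camera, query): "region" (384x512 bool, what is visible of it) and "extent" ([left, top, right, bottom] in pixels, round what is visible of it).
- tip_of(camera, query): "at" ([row, column] in pixels: a listed point, or the origin of a listed thing).
The state is a dict: "time": time; "q": joint angles; "joint_vel": joint speeds; "joint_torque": joint torques, N m; "tool_pos": TCP position; "tcp_rot": TCP orientation; "wrist_force": force on the tool from outside, world axes, zero at the start; "torque": the same for the moment, N m; "width": opening from 0.0 (shut) to 1.0 (fully open); "grip_force": force on a finger pad.
Only numpy, scipy, OpenCV 4.12 (cv2) and the standard library are available. Lean on these libraries where they do the work, as an engineer would, in place of code of your own. Each camera call takes 0.05 s, during which the arm holds its last target. There are 200 camera calls.

## Working session

There is one attempt and no reset: what is moved stays moved. The work goes in short steps, Python scripts to look and compute and a tool call to move; the robot and the scene stay as the last step left them, time stands still between calls to the robot, and variables do not carry over. Pictures are saved under pics/ and viewed, at most 10 in all, crops included, and the job is handed in when it is done.

Besides the shell and the picture viewer there is one more tool, called after "Request:" by a JSON object that holds its "name" and its "arguments", one argument or row to a line. step_arm: Moves the arm, as the interface text tells. Its arguments: {"type":"object","properties":{"targets":{"type":"array","items":{"type":"array"}},"grip_force":{"type":"number"}},"required":["targets"]}

```bash
mkdir -p pics; ls; cat > h.py <<'E'
import numpy as np, cv2
from scipy.spatial.transform import Rotation as Ro
from workcell import *
def ray(cam,rc):
    c=calibration(cam);K=np.array(c["camera_matrix"]);R=np.array(c["R"]);t=np.array(c["t"])
    d=R.T@np.linalg.solve(K,[rc[1],rc[0],1.]);return -R.T@t,d
def atz(cam,rc,z):
    o,d=ray(cam,rc);return o+d*(z-o[2])/d[2]
def px(cam,X):
    c=calibration(cam);K=np.array(c["camera_matrix"]);p=K@(np.array(c["R"])@np.array(X)+np.array(c["t"]));return p[:2]/p[2]
def tri(a,b):
    (o1,d1),(o2,d2)=a,b
    A=np.stack([d1,-d2],1);s=np.linalg.lstsq(A,o2-o1,rcond=None)[0]
    p,q=o1+d1*s[0],o2+d2*s[1];return (p+q)/2,np.linalg.norm(p-q)
def save(cam,name):
    im=read_camera(cam);cv2.imwrite(f"pics/{name}.png",im[...,::-1]);return im
E
python3 - <<'E'
from h import *
np.set_printoptions(precision=4,suppress=True)
s=read_state();print(s)
a=save("scene","s0");b=save("top","t0")
cv2.imwrite("pics/both.png",cv2.resize(np.vstack([a,b])[...,::-1],None,fx=.78,fy=.78))
for q,z in (("eye_loop",.082),("rod_grip",.055),("rest_seat",.055)):
    R=[]
    for c in("scene","top"):
        r=tip_of(c,q);R.append(r)
        for k in r[:4]:print(q,c,np.round(k["score"],2),k["at"],atz(c,k["at"],z))
    if R[0] and R[1]:print(tri(ray("scene",R[0][0]["at"]),ray("top",R[1][0]["at"])))
for c in("scene","top"):
    cc=calibration(c);R=np.array(cc["R"]);print(c,-R.T@np.array(cc["t"]),R[2],cc["camera_matrix"])
E
```

```text
pics
{'time': 0.0, 'q': array([-1.3619,  0.2648,  1.6054, -0.    ,  1.2737, -0.0369]), 'joint_vel': array([-0.0001, -0.0017,  0.0003, -0.0009, -0.0011, -0.0019]), 'joint_torque': array([  0.0009, -51.5111, -36.7315,   0.    ,   0.0129,   0.    ]), 'tool_pos': array([ 0.1641, -0.6542,  0.3025]), 'tcp_rot': array([-3.1157, -0.3848,  0.0003]), 'wrist_force': array([-0.3328,  0.3429,  0.3336]), 'torque': array([ 0.0343, -0.0072,  0.0307]), 'grip_force': 0.0, 'width': 0.9989715067069065}
eye_loop scene 0.55 [267.5, 264.9] [0.5269 0.2184 0.082 ]
rod_grip scene 0.82 [167.4, 257.1] [ 0.4611 -0.0672  0.055 ]
rod_grip top 0.93 [205.8, 308.4] [ 0.4617 -0.0657  0.055 ]
(array([ 0.4616, -0.0655,  0.057 ]), np.float64(2.4362333933566347e-05))
rest_seat scene 0.72 [169.5, 256.6] [ 0.4641 -0.0609  0.055 ]
rest_seat top 0.58 [204.4, 305.1] [ 0.4646 -0.0588  0.055 ]
(array([ 0.4646, -0.0586,  0.0577]), np.float64(0.00035835989314915515))
scene [0.6736 0.6649 0.9173] [-0.1855 -0.5896 -0.7861] [[469.9729   0.     263.4626]
 [  0.     469.9729 194.5972]
 [  0.       0.       1.    ]]
top [0.4108 0.0468 0.9671] [ 0.0787  0.0111 -0.9968] [[434.1197   0.     250.0241]
 [  0.     434.1197 195.5914]
 [  0.       0.       1.    ]]
```

View pics/both.png

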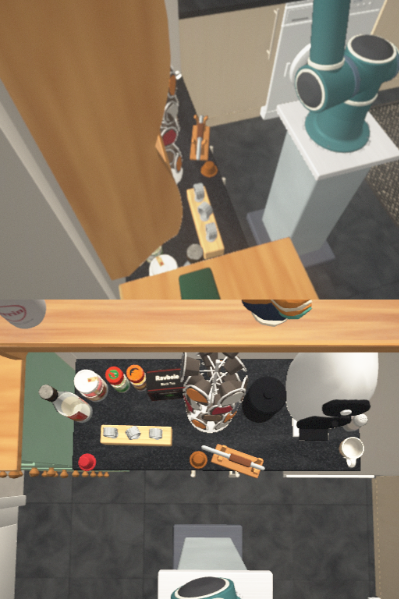

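```bash
python3 - <<'E'
import cv2,numpy as np
t=cv2.imread("pics/t0.png");s=cv2.imread("pics/s0.png")
a=cv2.resize(t[70:240,90:350],(795,520),interpolation=cv2.INTER_CUBIC)
cv2.imwrite("pics/tc.png",a)
cv2.imwrite("pics/sc.png",cv2.resize(s[130:340,190:300],(314,600),interpolation=cv2.INTER_CUBIC))
E
```

```text
(no output)
```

View pics/tc.png

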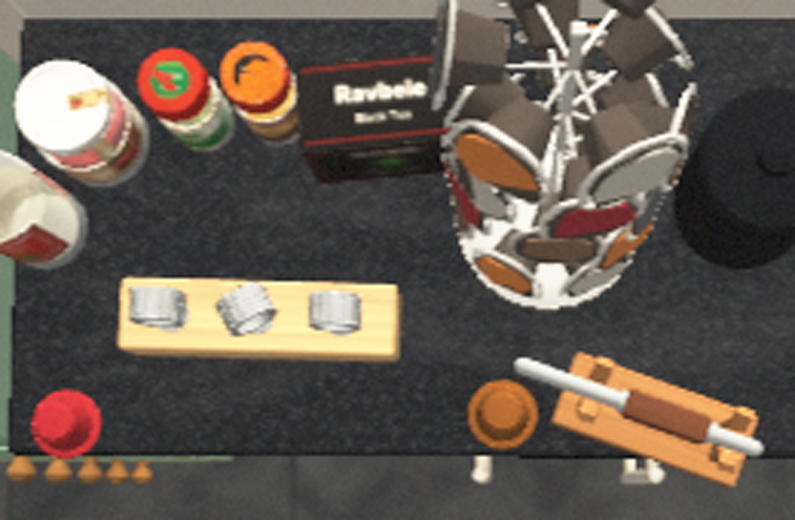

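View pics/sc.png

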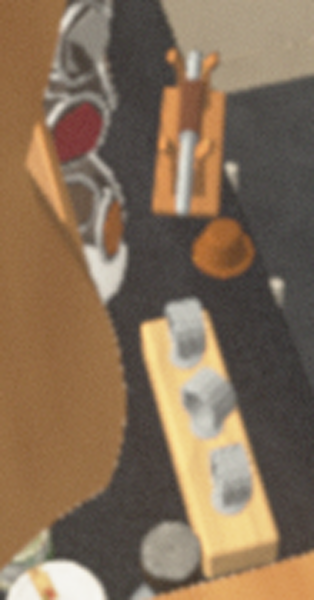

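```bash
python3 - <<'E'
from h import *
np.set_printoptions(precision=4,suppress=True)
for c in("scene","top"):
    read_camera(c)
    for q,z in(("rod_grip",.055),("eye_loop",.082),("eye",.082)):
        for k in cut_out(c,q)[:3]:
            m=k["region"];P=np.argwhere(m).astype(float)
            X=np.array([atz(c,p,z) for p in P])[:,:2]
            mu=X.mean(0);w,v=np.linalg.eigh(np.cov(X.T));d=v[:,1]*np.sign(v[1,1]);s=(X-mu)@d
            print(c,q,round(k["score"],2),np.round(k["extent"],1),len(P),mu,"yaw",np.arctan2(d[1],d[0]),"ends",mu+d*s.min(),mu+d*s.max())
            if q!="rod_grip":
                r=cv2.minAreaRect(X.astype(np.float32)*1000);print("   rect",r)
    for q in("eye_loop","eye","rod_grip"):
        print(c,q,[(round(k["score"],2),k["at"]) for k in tip_of(c,q)])
# eye tops & rail corners from crop
f=lambda u,v,z:atz("top",(70+v/3.058,90+u/3.058),z)
for u,v in((158,306),(246,308),(335,311)):print("eye",f(u,v,.095))
for u,v in((120,278),(400,285),(398,358),(119,348)):print("rail",f(u,v,.045))
print("red",f(66,420,.05),"orange",f(503,412,.05),"carousel front",f(550,305,.0))
E
```

```text
scene rod_grip 0.91 [250.  146.9 260.3 204.2] 368 [ 0.4683 -0.0494] yaw 1.2290951393839178 ends [ 0.4399 -0.1293] [0.4996 0.0385]
scene rod_grip 0.22 [250.  254.3 273.5 281.5] 339 [0.5282 0.2054] yaw 1.381687850727297 ends [0.5233 0.1798] [0.5331 0.231 ]
scene eye_loop 0.72 [255.7 258.6 273.7 282.1] 305 [0.532  0.2204] yaw 1.5660873651569116 ends [0.5319 0.1962] [0.5321 0.2448]
   rect ((531.7057495117188, 219.92674255371094), (36.28687286376953, 44.04453659057617), 24.653888702392578)
scene eye 0.83 [250.5 257.5 274.6 280.1] 312 [0.533  0.2204] yaw 1.4950393692125805 ends [0.5311 0.1949] [0.5349 0.2449]
   rect ((532.508544921875, 219.80967712402344), (37.911956787109375, 42.80772018432617), 25.69560432434082)
scene eye_loop [(0.58, [270.3, 261.3])]Traceback (most recent call last):
  File "<stdin>", line 14, in <module>
ValueError: it knows: eye_loop, rest_seat, rod_grip
```

```bash
python3 - <<'E'
from h import *
np.set_printoptions(precision=4,suppress=True)
for c in("top",):
    read_camera(c)
    for q,z in(("rod_grip",.055),("eye_loop",.092)):
        for k in cut_out(c,q)[:3]:
            m=k["region"];P=np.argwhere(m).astype(float)
            X=np.array([atz(c,p,z) for p in P])[:,:2]
            mu=X.mean(0);w,v=np.linalg.eigh(np.cov(X.T));d=v[:,1]*np.sign(v[1,1]);s=(X-mu)@d
            print(c,q,round(k["score"],2),np.round(k["extent"],1),len(P),mu,"yaw",np.arctan2(d[1],d[0]),"ends",mu+d*s.min(),mu+d*s.max())
            if q!="rod_grip":
                r=cv2.minAreaRect(X.astype(np.float32)*1000);print("   rect",r)
for c in("top","scene"):
    read_camera(c)
    for q in("eye_loop","rod_grip"):
        print(c,q,[(round(k["score"],2),k["at"]) for k in tip_of(c,q)])
f=lambda u,v,z:atz("top",(70+v/3.058,90+u/3.058),z)
for u,v in((158,306),(246,308),(335,311)):print("eye",f(u,v,.095))
for u,v in((120,278),(400,285),(398,358),(119,348)):print("rail",f(u,v,.045))
print("red",f(66,420,.05),"orange",f(503,412,.05),"carousel front",f(550,305,.0))
g=lambda u,v,z:atz("scene",(130+v/2.857,190+u/2.857),z)
for u,v in((182,300),(208,372),(232,448)):print("eyetop scene",g(u,v,.105))
s=read_state();R=Ro.from_rotvec(s["tcp_rot"]).as_matrix();print(R)
E
```

```text
top rod_grip 0.82 [259.6 186.2 338.7 215.8] 593 [ 0.467  -0.0495] yaw 1.2304527004689587 ends [ 0.4393 -0.1278] [0.4979 0.0377]
top eye_loop 0.65 [162.3 162.4 180.3 180.9] 236 [0.5307 0.2183] yaw 1.9783047709897925 ends [0.5378 0.2019] [0.5238 0.2343]
   rect ((530.8898315429688, 218.24696350097656), (30.466632843017578, 34.4953727722168), 27.212158203125)
top eye_loop [(0.6, [168.7, 172.1])]
top rod_grip []
scene eye_loop [(0.86, [264.4, 262.8])]
scene rod_grip [(0.56, [166.0, 255.3])]
eye [0.531  0.2767 0.095 ]
eye [0.5298 0.2182 0.095 ]
eye [0.5279 0.159  0.095 ]
rail [0.5577 0.3172 0.045 ]
rail [0.5531 0.12   0.045 ]
rail [0.5017 0.121  0.045 ]
rail [0.5082 0.3166 0.045 ]
red [0.4573 0.3507 0.05  ] orange [0.4639 0.0475 0.05  ] carousel front [0.5455 0.0133 0.    ]
eyetop scene [0.5314 0.1516 0.105 ]
eyetop scene [0.5302 0.2138 0.105 ]
eyetop scene [0.5313 0.274  0.105 ]
[[ 0.9699  0.2433 -0.    ]
 [ 0.2433 -0.9699 -0.0001]
 [-0.      0.0001 -1.    ]]
```

Request:
{"name": "step_arm", "arguments": {
  "targets": [
    [[0,0,-0.12],[0,0,0],60],
    [[0,0,-0.12],[0,0,0],60],
    [[0,0,-0.12],[0,0,0],60],
    [[0,0,-0.12],[0,0,0],60],
    [[0,0,-0.12],[0,0,0],60]
  ]
}}

```text
time: 1.52
tool_pos: [0.1642, -0.6547, 0.3039]
tcp_rot: [2.861, 1.298, 0.0]
wrist_force: [-0.3, -1.3, -0.4]
width: 0.703
grip_force: 0.0
```

Request:
{"name": "step_arm", "arguments": {
  "targets": [
    [[0,0,-0.12],[0,0,0],60],
    [[0,0,-0.12],[0,0,0],60],
    [[0,0,-0.12],[0,0,0],60],
    [[0,0,-0.024],[36,4.6,0],60],
    [[0,0,0],[36,4.6,0],60]
  ]
}}

```text
time: 1.93
tool_pos: [0.1973, -0.5908, 0.3033]
tcp_rot: [-2.567, -1.811, -0.0]
wrist_force: [1.4, 0.3, 0.5]
width: 0.703
grip_force: 0.0
```

Request:
{"name": "step_arm", "arguments": {
  "targets": [
    [[0,0,0],[36,4.6,0],60],
    [[0,0,0],[36,4.6,0],60],
    [[0,0,0],[36,4.6,0],60],
    [[0,0,0],[36,4.6,0],60],
    [[0,0,0],[36,4.6,0],60]
  ]
}}

```text
time: 2.35
tool_pos: [0.2801, -0.4268, 0.304]
tcp_rot: [2.566, 1.811, 0.0]
wrist_force: [0.9, -0.8, -0.2]
width: 0.702
grip_force: 0.0
```

Request:
{"name": "step_arm", "arguments": {
  "targets": [
    [[0,0,0],[36,4.6,0],60],
    [[0,0,0],[36,4.6,0],60],
    [[0,0,0],[36,4.6,0],60],
    [[0,0,0],[36,4.6,0],60],
    [[0,0,0],[36,4.6,0],60]
  ]
}}

```text
time: 2.77
tool_pos: [0.3619, -0.2648, 0.3042]
tcp_rot: [2.566, 1.811, 0.001]
wrist_force: [0.6, -0.6, -1.2]
width: 0.703
grip_force: 0.0
```

```bash
cat >> h.py <<'E'
def cur():
    s=read_state();R=Ro.from_rotvec(s["tcp_rot"]);M=R.as_matrix()
    return s,R,M,np.arctan2(M[1,0],M[0,0])
def go(p,yaw):
    """tool at grasp point p (54 ahead of TCP) pointing down with tool x at yaw: turn and shift"""
    s,R,M,y=cur();T=Ro.from_matrix(np.stack([[np.cos(yaw),np.sin(yaw),0],[np.sin(yaw),-np.cos(yaw),0],[0,0,-1]],1))
    e=np.array(p)+[0,0,.054]-s["tool_pos"]
    print("t",round(s["time"],2),"tcp",s["tool_pos"].round(4),"yaw",y.round(3),"q",s["q"].round(3),"w",round(s["width"]*85.4,1),"gf",round(s["grip_force"],1),"F",s["wrist_force"].round(1))
    print("turn",(R.inv()*T).as_rotvec().round(4),"shift(after turn)",(T.as_matrix().T@e*1000).round(1),"(now axes)",(M.T@e*1000).round(1))
E
python3 -c "
from h import *
go([.4612,-.0658,.055],1.23)"
```

```text
t 2.77 tcp [ 0.3619 -0.2648  0.3042] yaw 1.229 q [-0.687 -0.178  2.063  0.     1.255 -0.346] w 60.1 gf 0.0 F [ 0.6 -0.6 -1.2]
turn [ 0.001   0.0003 -0.0006] shift(after turn) [220.8  27.  195.2] (now axes) [220.9  26.7 195.2]
```

Request:
{"name": "step_arm", "arguments": {
  "targets": [
    [[0,0,0],[36,4.5,0],60],
    [[0,0,0],[37,4.5,0],60],
    [[0,0,0],[37,4.5,0],60],
    [[0,0,0],[37,4.5,0],60],
    [[0,0,0],[37,4.5,20],60]
  ]
}}

```text
time: 3.18
tool_pos: [0.4469, -0.0999, 0.2885]
tcp_rot: [2.56, 1.808, 0.009]
wrist_force: [1.7, -1.4, 0.5]
width: 0.699
grip_force: 0.0
```

Request:
{"name": "step_arm", "arguments": {
  "targets": [
    [[0,0,0],[37,4.5,20],60],
    [[0,0,0],[0,0,25],60],
    [[0,0,0],[0,0,25],60],
    [[0,0,0],[0,0,20],60],
    [[0,0,0],[0,0,0],60]
  ]
}}

```text
time: 3.6
tool_pos: [0.4573, -0.067, 0.1901]
tcp_rot: [-2.56, -1.81, 0.009]
wrist_force: [-0.5, -0.2, 0.7]
width: 0.704
grip_force: 0.0
```

```bash
python3 -c "
from h import *
go([.4612,-.0658,.055],1.23)
a=save('top','t1')[100:270,200:400];b=save('scene','s1')[90:260,180:340]
cv2.imwrite('pics/g1.png',cv2.resize(np.hstack([a,b])[...,::-1],None,fx=2.2,fy=2.2,interpolation=2))"
```

```text
t 3.6 tcp [ 0.4573 -0.067   0.1901] yaw 1.231 q [-0.199 -0.034  2.157 -0.     1.027  0.14 ] w 60.2 gf 0.0 F [-0.5 -0.2  0.7]
turn [-0.0083  0.0012  0.0011] shift(after turn) [ 2.4  3.2 81.1] (now axes) [ 2.5  3.9 81.1]
```

View pics/g1.png

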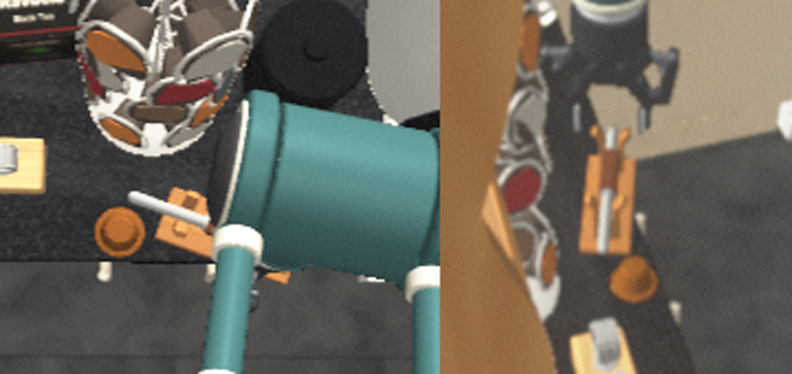

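Request:
{"name": "step_arm", "arguments": {
  "targets": [
    [[-0.008,0.001,0.001],[2.4,3.3,20],60],
    [[0,0,0],[0,0,20],60],
    [[0,0,0],[0,0,20],60],
    [[0,0,0],[0,0,15],60],
    [[0,0,0],[0,0,6],60]
  ]
}}

```text
time: 4.12
tool_pos: [0.465, -0.0676, 0.1135]
tcp_rot: [2.563, 1.806, 0.009]
wrist_force: [-0.6, -0.4, -0.1]
width: 0.703
grip_force: 0.0
```

```bash
python3 -c "
from h import *
go([.4612,-.0658,.055],1.23)"
```

```text
t 4.12 tcp [ 0.465  -0.0676  0.1135] yaw 1.228 q [-0.197  0.081  2.208 -0.     0.845  0.146] w 60.0 gf 0.0 F [-0.6 -0.4 -0.1]
turn [ 0.0083 -0.001  -0.002 ] shift(after turn) [ 0.4 -4.2  4.5] (now axes) [ 0.4 -4.2  4.5]
```

Request:
{"name": "step_arm", "arguments": {
  "targets": [
    [[0.008,0,0],[0.4,-4,4],60],
    [[0,0,0],[0,0,0],60],
    [[0,0,0],[0,0,0],60]
  ]
}}

```text
time: 4.37
tool_pos: [0.462, -0.0657, 0.1107]
tcp_rot: [2.567, 1.81, 0.003]
wrist_force: [0.4, 0.7, -0.1]
width: 0.698
grip_force: 0.0
```

```bash
python3 -c "
from h import *
go([.4612,-.0658,.055],1.23)"
```

```text
t 4.37 tcp [ 0.462  -0.0657  0.1107] yaw 1.229 q [-1.950e-01  8.300e-02  2.212e+00  1.000e-03  8.440e-01  1.460e-01] w 59.6 gf 0.0 F [ 0.4  0.7 -0.1]
turn [ 0.002  -0.0013 -0.0014] shift(after turn) [-0.4 -0.7  1.7] (now axes) [-0.4 -0.8  1.7]
```

Request:
{"name": "step_arm", "arguments": {
  "targets": [
    [[0,0,0],[-0.4,-0.7,1.5],30],
    [[0,0,0],[0,0,0],12],
    [[0,0,0],[0,0,0],10],
    [[0,0,0],[0,0,0],10],
    [[0,0,0],[0,0,0],10]
  ],
  "grip_force": 80
}}

```text
time: 4.78
tool_pos: [0.4609, -0.0657, 0.1087]
tcp_rot: [2.567, 1.811, 0.002]
wrist_force: [-1.6, -0.2, 5.3]
width: 0.222
grip_force: 78.1
```

Request:
{"name": "step_arm", "arguments": {
  "targets": [
    [[0,0,0],[0,0,0],5],
    [[0,0,0],[0,0,0],5],
    [[0,0,0],[0,0,0],5]
  ]
}}

```text
time: 5.03
tool_pos: [0.4609, -0.0656, 0.1087]
tcp_rot: [2.567, 1.811, 0.002]
wrist_force: [-1.7, 0.8, 6.8]
width: 0.221
grip_force: 78.1
```

```bash
python3 -c "
from h import *
go([.4612,-.0658,.055],1.23)"
```

```text
t 5.03 tcp [ 0.4609 -0.0656  0.1087] yaw 1.229 q [-1.960e-01  8.400e-02  2.215e+00  1.000e-03  8.410e-01  1.460e-01] w 18.9 gf 78.1 F [-1.7  0.8  6.8]
turn [ 0.0009 -0.0012 -0.0012] shift(after turn) [-0.   0.4 -0.3] (now axes) [-0.   0.4 -0.3]
```

Request:
{"name": "step_arm", "arguments": {
  "targets": [
    [[0,0,0],[0,0,-10],5],
    [[0,0,0],[0,0,-20],5],
    [[0,0,0],[0,0,-20],5],
    [[0,0,0],[0,0,-20],5],
    [[0,0,0],[0,0,-20],5]
  ]
}}

```text
time: 5.45
tool_pos: [0.4597, -0.0655, 0.1987]
tcp_rot: [-2.566, -1.81, -0.0]
wrist_force: [0.4, 0.3, -1.9]
width: 0.218
grip_force: 78.2
```

Request:
{"name": "step_arm", "arguments": {
  "targets": [
    [[0,0,0],[20,-19,0],5],
    [[0,0,0],[20,-19,0],5],
    [[0,0,0],[20,-19,0],5],
    [[0,0,0],[20,-19,0],5],
    [[0,0,0],[20,-19,0],5]
  ]
}}

```text
time: 5.87
tool_pos: [0.4033, 0.0613, 0.1981]
tcp_rot: [-2.567, -1.81, -0.001]
wrist_force: [0.5, 0.7, -1.7]
width: 0.223
grip_force: 78.4
```

Request:
{"name": "step_arm", "arguments": {
  "targets": [
    [[0,0,0.12],[0,0,0],5],
    [[0,0,0.12],[0,0,0],5],
    [[0,0,0.12],[0,0,0],5],
    [[0,0,0.12],[0,0,0],5],
    [[0,0,0.12],[0,0,0],5]
  ]
}}

```text
time: 6.28
tool_pos: [0.4038, 0.0606, 0.198]
tcp_rot: [-2.989, -0.963, 0.0]
wrist_force: [0.7, -0.8, -2.1]
width: 0.219
grip_force: 78.5
```

Request:
{"name": "step_arm", "arguments": {
  "targets": [
    [[0,0,0.12],[0,0,0],5],
    [[0,0,0],[0,0,0],5],
    [[0,0,0],[0,0,0],5]
  ]
}}

```text
time: 6.53
tool_pos: [0.404, 0.0604, 0.198]
tcp_rot: [-3.038, -0.796, -0.0]
wrist_force: [0.2, 0.3, -1.6]
width: 0.222
grip_force: 78.5
```

```bash
python3 -c "
from h import *
go([.4115,.1533,.082],.5)
for c in('top','scene'):
    save(c,'x'+c);print([(k['score'],k['at'],k['at'] and atz(c,k['at'],.145)) for k in tip_of(c,'rod_grip')])
a=cv2.imread('pics/xtop.png')[80:260,90:290];b=cv2.imread('pics/xscene.png')[150:330,180:320]
cv2.imwrite('pics/g2.png',cv2.resize(np.hstack([a,b]),None,fx=2.3,fy=2.3,interpolation=2))"
```

```text
t 6.53 tcp [0.404  0.0604 0.198 ] yaw 0.512 q [ 8.700e-02 -1.610e-01  2.255e+00  1.000e-03  1.048e+00  1.145e+00] w 18.9 gf 78.5 F [ 0.2  0.3 -1.6]
turn [-0.0009 -0.0003  0.0122] shift(after turn) [ 51.1 -77.9  62. ] (now axes) [ 52.  -77.3  62.1]
[]
[(0.63, [178.3, 295.3], array([0.41285083, 0.06175965, 0.145     ]))]
```

View pics/g2.png

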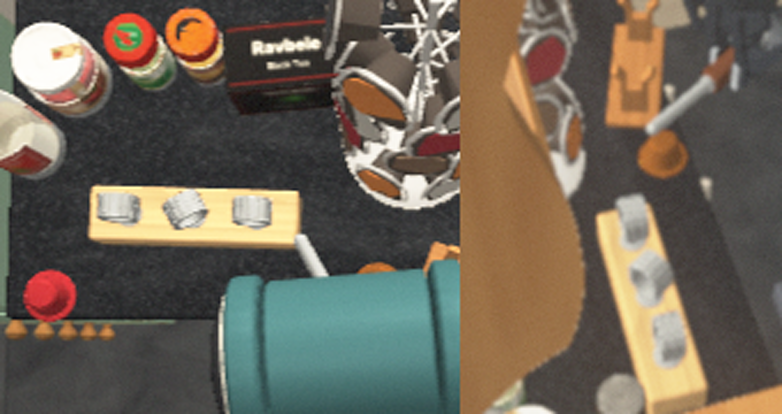

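Request:
{"name": "step_arm", "arguments": {
  "targets": [
    [[0,0,0],[13,-19.3,0],5],
    [[0,0,0],[13,-19.3,0],5],
    [[0,0,0],[13,-19.3,0],5],
    [[0,0,0],[13,-19.3,0],5],
    [[0,0,0],[0,0,20],5]
  ]
}}

```text
time: 7.15
tool_pos: [0.4159, 0.1571, 0.1821]
tcp_rot: [-3.036, -0.795, -0.016]
wrist_force: [0.3, 0.2, -2.3]
width: 0.22
grip_force: 78.8
```

Request:
{"name": "step_arm", "arguments": {
  "targets": [
    [[0,0,0],[0,0,20],5],
    [[0,0,0],[0,0,20],5],
    [[0,0,0],[0,0,2],5],
    [[0,0,0],[0,0,0],5],
    [[0,0,0],[0,0,0],5]
  ]
}}

```text
time: 7.57
tool_pos: [0.4126, 0.1532, 0.1367]
tcp_rot: [-3.04, -0.791, -0.001]
wrist_force: [0.0, 0.4, -1.1]
width: 0.218
grip_force: 78.7
```

```bash
python3 -c "
from h import *
go([.4115,.1533,.082],.51)
s,R,M,y=cur();g=s['tool_pos']+.054*M[:,2];t=g+.11*M[:,0]
L=np.array([.53,.2182,.082])
for c in('top','scene'):
    im=save(c,'y'+c)
    for p in (g,t): print(c,'pred',px(c,p).round(1))
    print([(k['score'],k['at']) for k in tip_of(c,'eye_loop')], px(c,L))
a=cv2.imread('pics/ytop.png')[130:230,110:230];b=cv2.imread('pics/yscene.png')[210:310,210:310]
cv2.imwrite('pics/g3.png',cv2.resize(np.hstack([a,b]),None,fx=3.6,fy=3.6,interpolation=2))"
```

```text
t 7.57 tcp [0.4126 0.1532 0.1367] yaw 0.509 q [ 2.990e-01 -8.000e-03  2.248e+00  1.000e-03  9.020e-01  1.360e+00] w 18.6 gf 78.7 F [ 0.   0.4 -1.1]
turn [-0.0006 -0.001  -0.0009] shift(after turn) [-0.9 -0.6  0.7] (now axes) [-0.9 -0.6  0.7]
top pred [202.4 228.8]
top pred [176.9 181.8]
[(0.53, [167.9, 169.4])] [171.64883531 171.48412044]
scene pred [307.3 228.5]
scene pred [271.9 260.3]
[(0.71, [268.7, 261.5])] [263.39448966 267.79419988]
```

View pics/g3.png

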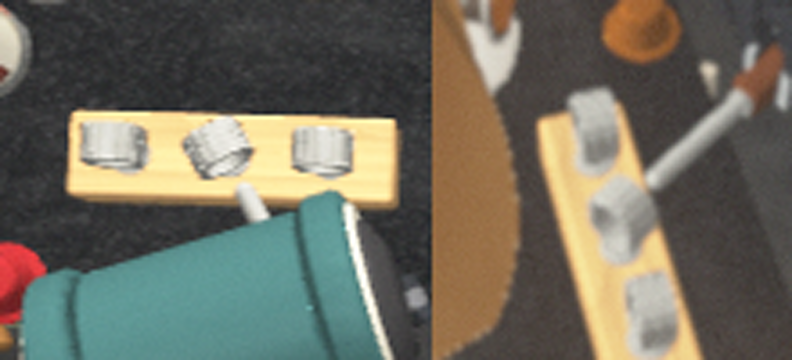

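Request:
{"name": "step_arm", "arguments": {
  "targets": [
    [[0,0,0],[10,0,0],5],
    [[0,0,0],[10,0,0],5],
    [[0,0,0],[8,0,0],5],
    [[0,0,0],[0,0,0],5]
  ]
}}

```text
time: 8.1
tool_pos: [0.4393, 0.168, 0.1371]
tcp_rot: [-3.039, -0.791, -0.006]
wrist_force: [0.2, -0.1, -0.9]
width: 0.223
grip_force: 78.7
```

Request:
{"name": "step_arm", "arguments": {
  "targets": [
    [[0,0,0],[8,0,0],5],
    [[0,0,0],[8,0,0],5],
    [[0,0,0],[8,0,0],5],
    [[0,0,0],[0,0,0],5],
    [[0,0,0],[0,0,0],5]
  ]
}}

```text
time: 8.52
tool_pos: [0.4581, 0.1788, 0.1362]
tcp_rot: [-3.04, -0.791, -0.001]
wrist_force: [-0.2, 0.1, -1.8]
width: 0.221
grip_force: 78.7
```

```bash
cat >> h.py <<'E'
def rel(n,view=False):
    go([.53,.2182,.082],.51)
    s,R,M,y=cur();g=s['tool_pos']+.054*M[:,2];d=np.array([.53,.2182,.082])-g
    print("loop centre rel. grip, tool axes mm",(M.T@d*1000).round(1),"torque",np.round(s["torque"],2))
    a=save('top','t'+n)[130:230,110:230];b=save('scene','s'+n)[210:310,210:310]
    cv2.imwrite(f'pics/v{n}.png',cv2.resize(np.hstack([a,b])[...,::-1],None,fx=3.6,fy=3.6,interpolation=2))
E
python3 -c "
from h import *
rel('4')"
```

```text
t 8.52 tcp [0.4581 0.1788 0.1362] yaw 0.509 q [3.210e-01 9.100e-02 2.145e+00 1.000e-03 9.050e-01 1.382e+00] w 18.9 gf 78.7 F [-0.2  0.1 -1.8]
turn [-0.0006 -0.0007 -0.0009] shift(after turn) [82.   0.7  0.2] (now axes) [82.   0.7  0.2]
loop centre rel. grip, tool axes mm [81.9  0.7  0.2] torque [-0.03  0.01 -0.03]
```

View pics/v4.png

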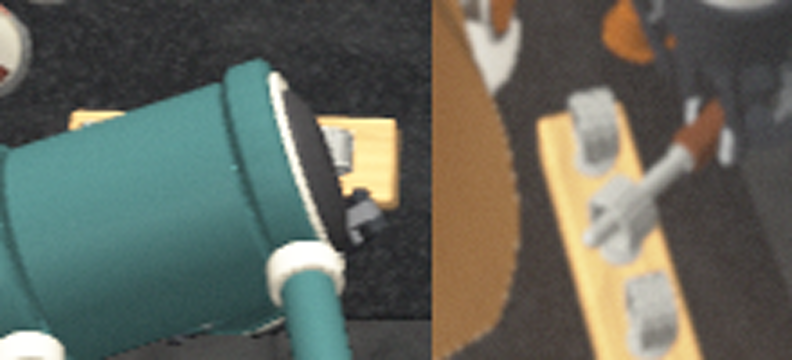

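Request:
{"name": "step_arm", "arguments": {
  "targets": [
    [[0,0,0.06],[0,-4.9,0],5],
    [[0,0,0.06],[0,-4.9,0],5],
    [[0,0,0.06],[0,-4.9,0],5],
    [[0,0,0.06],[0,-4.9,0],5],
    [[0,0,0.06],[0,-4.9,0],5]
  ],
  "grip_force": 110
}}

```text
time: 9.03
tool_pos: [0.4477, 0.2011, 0.1361]
tcp_rot: [-3.124, -0.322, 0.0]
wrist_force: [1.0, 1.7, -2.0]
width: 0.213
grip_force: 109.6
```

Request:
{"name": "step_arm", "arguments": {
  "targets": [
    [[0,0,0.06],[0,-4.9,0],5],
    [[0,0,0.06],[0,-4.9,0],5],
    [[0,0,0.06],[0,-4.9,0],5],
    [[0,0,0],[0,0,0],5],
    [[0,0,0],[0,0,0],5]
  ]
}}

```text
time: 9.45
tool_pos: [0.4459, 0.2161, 0.1363]
tcp_rot: [-3.14, -0.049, -0.001]
wrist_force: [-0.6, 4.6, -1.7]
width: 0.214
grip_force: 109.7
```

```bash
python3 -c "
from h import *
rel('5')"
```

```text
t 9.45 tcp [0.4459 0.2161 0.1363] yaw 0.031 q [4.000e-01 9.700e-02 2.138e+00 2.000e-03 9.060e-01 1.939e+00] w 18.3 gf 109.7 F [-0.6  4.6 -1.7]
turn [-0.0014 -0.0009 -0.479 ] shift(after turn) [74.4 39.2  0.3] (now axes) [84.1  0.5  0.4]
loop centre rel. grip, tool axes mm [84.1  0.6  0.4] torque [0.54 0.1  0.34]
```

Request:
{"name": "step_arm", "arguments": {
  "targets": [
    [[0,0,0.06],[0,-5,0],5],
    [[0,0,0.06],[0,-5,0],5],
    [[0,0,0.06],[0,-5,0],5],
    [[0,0,0.06],[0,-5,0],5],
    [[0,0,0.06],[0,-5,0],5]
  ]
}}

```text
time: 9.97
tool_pos: [0.4485, 0.2412, 0.1365]
tcp_rot: [-3.11, 0.427, -0.001]
wrist_force: [-0.7, 5.9, -1.6]
width: 0.215
grip_force: 109.7
```

Request:
{"name": "step_arm", "arguments": {
  "targets": [
    [[0,0,0.05],[0,-4.2,0],5],
    [[0,0,0.05],[0,-4.2,0],5],
    [[0,0,0],[0,0,0],5],
    [[0,0,0],[0,0,0],5]
  ]
}}

```text
time: 10.3
tool_pos: [0.4514, 0.249, 0.1365]
tcp_rot: [-3.086, 0.577, -0.002]
wrist_force: [0.5, 5.4, -1.3]
width: 0.214
grip_force: 109.7
```

```bash
python3 -c "
from h import *
rel('6')"
```

```text
t 10.3 tcp [0.4514 0.249  0.1365] yaw -0.37 q [4.550e-01 1.320e-01 2.098e+00 1.000e-03 9.100e-01 2.395e+00] w 18.3 gf 109.7 F [ 0.5  5.4 -1.3]
turn [-0.002  -0.0018 -0.8799] shift(after turn) [53.6 65.3  0.5] (now axes) [84.4  0.3  0.6]
loop centre rel. grip, tool axes mm [84.4  0.4  0.6] torque [ 0.86 -0.    0.53]
```

View pics/v6.png

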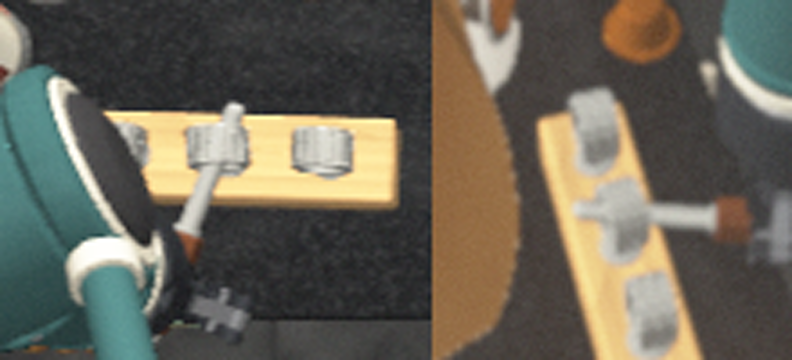

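```bash
cat > eye.py <<'E'
from h import *
def ctrs(yaw0=-.027,C=(.53,.2182)):
    u=np.array([-np.sin(yaw0),np.cos(yaw0)]);return [np.array(C)+k*.06*u for k in(-1,0,1)]
def patch(im,c,yaw,z=.1,h=.026,n=105):
    # rows: +x' up ; cols: +y' left
    g=np.linspace(h,-h,n);X,Y=np.meshgrid(g,g,indexing="ij")
    w=np.stack([c[0]+X*np.cos(yaw)-Y*np.sin(yaw),c[1]+X*np.sin(yaw)+Y*np.cos(yaw),np.full_like(X,z)],-1).reshape(-1,3)
    ca=calibration(CAM);p=(np.array(ca["camera_matrix"])@(np.array(ca["R"])@w.T+np.array(ca["t"])[:,None]));p=(p[:2]/p[2]).T.reshape(n,n,2).astype(np.float32)
    return cv2.remap(im,p,None,cv2.INTER_CUBIC)
CAM="top"
def ang(im,ref,rod=None,which=(0,2)):
    """scan yaw of the middle eye against square neighbours of clear picture ref"""
    im=cv2.GaussianBlur(im,(0,0),.6).astype(np.float32);ref=cv2.GaussianBlur(ref,(0,0),.6).astype(np.float32)
    C=ctrs();n=105;g=np.linspace(.026,-.026,n);X,Y=np.meshgrid(g,g,indexing="ij")
    out=[]
    for k in which:
        T=patch(ref,C[k],-.027);best=[]
        for th in np.arange(-.4,.9,.02):
            for dx in np.arange(-.003,.0031,.001):
              for dy in np.arange(-.003,.0031,.001):
                P=patch(im,C[1]+[dx,dy],-.027+th) if 0 else None
            # coarse: offsets via matchTemplate
            P=patch(im,C[1],-.027+th,h=.030,n=121)
            m=np.hypot(X,Y)<.024
            if rod is not None:
                a=rod+.027-th; m&=np.abs(-X*np.sin(a)+Y*np.cos(a))>.009
            r=cv2.matchTemplate(P,T,cv2.TM_CCORR_NORMED if 0 else cv2.TM_SQDIFF,mask=np.repeat(m[...,None],3,2).astype(np.float32))
            best.append((r.min()/m.sum(),th))
        b=np.array(best);i=b[:,0].argmin()
        if 0<i<len(b)-1:
            f=np.polyfit(b[i-1:i+2,1],b[i-1:i+2,0],2);t=-f[1]/2/f[0]
        else:t=b[i,1]
        out.append((k,round(float(t),3),round(float(b[i,0]),1)))
    return out
E
sed -i '/for dx in np/,/P=patch(im,C\[1\]+\[dx/d' eye.py
python3 - <<'E'
from eye import *
ld=lambda n:cv2.imread(f"pics/{n}.png")
ref=ld("ytop")
print("start",ang(ref,ref),ang(ld("t0"),ref))
ims=[read_camera("top")[...,::-1].astype(np.float32) for _ in range(6)]
im=np.mean(ims,0).astype(np.uint8);cv2.imwrite("pics/avg6.png",im)
print("now",ang(im,ref,rod=-.37),"nomask",ang(im,ref))
# self check: right vs left neighbour
E
```

```text
start [(0, 0.049, 1624.8), (2, -0.026, 2219.8)] [(0, 0.048, 1631.7), (2, -0.027, 2287.3)]
now [(0, 0.036, 553.1), (2, -0.013, 1175.3)] nomask [(0, 0.125, 1884.9), (2, 0.107, 2029.8)]
```

```bash
python3 - <<'E'
from eye import *
ld=lambda n:cv2.imread(f"pics/{n}.png")
def sat(im):
    s=cv2.GaussianBlur(im,(0,0),.7).astype(np.float32);return s[...,2]-s[...,0]   # R-B : wood high, steel ~0
def run(im,ref,rod=None,z=.1):
    I,Rf=sat(im),sat(ref);C=ctrs();n=105;g=np.linspace(.026,-.026,n);X,Y=np.meshgrid(g,g,indexing="ij");o=[]
    for k in(0,2):
        T=patch(Rf,C[k],-.027,z);b=[]
        ths=np.arange(-.5,1.,.02)
        for th in ths:
            P=patch(I,C[1],-.027+th,z,h=.030,n=121);m=np.hypot(X,Y)<.021
            if rod is not None:
                a=rod+.027-th;m&=np.abs(-X*np.sin(a)+Y*np.cos(a))>.010
            r=cv2.matchTemplate(P,T,cv2.TM_SQDIFF,mask=m.astype(np.float32));b.append(r.min()/m.sum())
        b=np.array(b);i=b.argmin();o.append((k,round(float(ths[i]),2),round(float(b[i])), (b[::8]).astype(int).tolist()))
    return o
ref=ld("ytop");print(ths:=None)
for n,rod in(("ytop",None),("t0",None),("avg6",-.37),("t6",-.37)):
    for o in run(ld(n),ref,rod):print(n,o)
def rng(im,n):
    p=sat(im);print(n,[patch(p,c,-.027)[[52,5],[52,52]].round() for c in ctrs()])
rng(ref,"ref")
# view: rectified patches ref right, mid, left, now mid
row=[patch(ref,c,-.027,h=.034,n=190) for c in ctrs()]+[patch(ld("avg6"),ctrs()[1],-.027,h=.034,n=190)]
cv2.imwrite("pics/rect.png",np.hstack(row))
E
```

```text
None
ytop (0, 0.42, 331, [541, 512, 471, 420, 375, 340, 331, 376, 477, 592])
ytop (2, 0.14, 477, [663, 583, 523, 490, 476, 487, 511, 558, 629, 715])
t0 (0, 0.44, 339, [541, 514, 473, 423, 380, 348, 340, 380, 475, 585])
t0 (2, 0.14, 476, [657, 579, 519, 488, 476, 487, 508, 549, 616, 700])
avg6 (0, 0.04, 60, [452, 321, 165, 71, 91, 252, 512, 749, 832, 896])
avg6 (2, 0.0, 125, [630, 477, 258, 126, 234, 553, 766, 829, 967, 1140])
t6 (0, 0.04, 62, [460, 328, 175, 75, 93, 259, 530, 772, 840, 901])
t6 (2, 0.0, 129, [630, 488, 271, 131, 235, 560, 778, 835, 972, 1146])
ref [array([ 8., -3.], dtype=float32), array([ 8., -2.], dtype=float32), array([ 9., -0.], dtype=float32)]
```

View pics/rect.png

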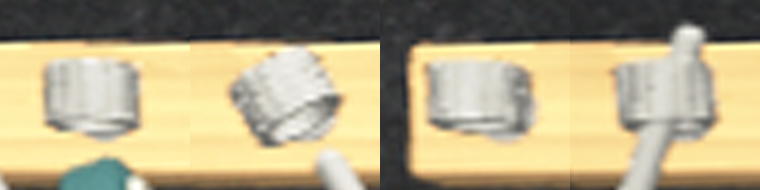

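Request:
{"name": "step_arm", "arguments": {
  "targets": [
    [[0,0,0.025],[0,-2.1,0],5],
    [[0,0,0],[0,0,0],5],
    [[0,0,0],[0,0,0],5]
  ]
}}

```text
time: 10.95
tool_pos: [0.452, 0.2507, 0.1365]
tcp_rot: [-3.078, 0.617, -0.001]
wrist_force: [0.3, 5.4, -1.9]
width: 0.218
grip_force: 109.7
```

Request:
{"name": "step_arm", "arguments": {
  "targets": [
    [[0,0,-0.06],[0,5,0],5],
    [[0,0,-0.06],[0,5,0],5],
    [[0,0,-0.06],[0,5,0],5],
    [[0,0,0],[0,0,0],5],
    [[0,0,0],[0,0,0],5]
  ]
}}

```text
time: 11.37
tool_pos: [0.4465, 0.2355, 0.1361]
tcp_rot: [-3.123, 0.342, 0.001]
wrist_force: [-0.2, 0.7, -1.1]
width: 0.212
grip_force: 109.6
```

```bash
cat > m.py <<'E'
from eye import *
ld=lambda n:cv2.imread(f"pics/{n}.png")
def sat(im):
    s=cv2.GaussianBlur(im,(0,0),.7).astype(np.float32);return s[...,2]-s[...,0]
def run(im,ref,rod=None,z=.1):
    I,Rf=sat(im),sat(ref);C=ctrs();n=105;g=np.linspace(.026,-.026,n);X,Y=np.meshgrid(g,g,indexing="ij");o=[]
    for k in(0,2):
        T=patch(Rf,C[k],-.027,z);b=[];ths=np.arange(-.24,.25,.02)
        for th in ths:
            P=patch(I,C[1],-.027+th,z,h=.030,n=121);m=np.hypot(X,Y)<.021
            if rod is not None:
                a=rod+.027-th;m&=np.abs(-X*np.sin(a)+Y*np.cos(a))>.010
            b.append(cv2.matchTemplate(P,T,cv2.TM_SQDIFF,mask=m.astype(np.float32)).min()/m.sum())
        b=np.array(b);i=b.argmin();f=np.polyfit(ths[max(i-3,0):i+4],b[max(i-3,0):i+4],2);o.append((k,round(-f[1]/2/f[0],3),round(b[i])))
    return o
def avg(n=5):return np.mean([read_camera("top")[...,::-1].astype(np.float32) for _ in range(n)],0).astype(np.uint8)
E
python3 - <<'E'
from m import *
rel('7');y=cur()[3]
print("before",run(ld("avg6"),ld("ytop"),-.37),"now",run(avg(),ld("ytop"),y))
E
```

```text
t 11.37 tcp [0.4465 0.2355 0.1361] yaw -0.218 q [4.360e-01 1.150e-01 2.118e+00 1.000e-03 9.090e-01 2.225e+00] w 18.1 gf 109.6 F [-0.2  0.7 -1.1]
turn [-4.000e-04  3.000e-04 -7.285e-01] shift(after turn) [64.4 55.9  0.1] (now axes) [85.3 -1.2  0. ]
loop centre rel. grip, tool axes mm [85.3 -1.2  0. ] torque [0.06 0.07 0.03]
before [(0, np.float64(0.041), 60), (2, np.float64(-0.003), 125)] now [(0, np.float64(0.033), 86), (2, np.float64(0.009), 90)]
```

Request:
{"name": "step_arm", "arguments": {
  "targets": [
    [[0,0,0],[-10,-1,0],5],
    [[0,0,0],[-12,0,0],5],
    [[0,0,0],[-12,0,0],5],
    [[0,0,0],[-12,0,0],5],
    [[0,0,0],[-12,0,0],5]
  ]
}}

```text
time: 12.13
tool_pos: [0.3884, 0.2499, 0.136]
tcp_rot: [-3.123, 0.338, 0.001]
wrist_force: [-0.2, -0.1, -1.2]
width: 0.212
grip_force: 109.6
```

Request:
{"name": "step_arm", "arguments": {
  "targets": [
    [[0,0,0],[-10,0,0],5],
    [[0,0,0],[0,0,0],5],
    [[0,0,0],[0,0,0],5]
  ]
}}

```text
time: 12.38
tool_pos: [0.3798, 0.2521, 0.1363]
tcp_rot: [-3.122, 0.336, -0.001]
wrist_force: [-0.8, -0.6, -1.5]
width: 0.213
grip_force: 109.6
```

```bash
python3 - <<'E'
from m import *
rel('8');im=avg(6);cv2.imwrite("pics/avg8.png",im);ref=ld("ytop")
for z in(.08,.09,.1):print("vs ref",run(im,ref,None,z),"self",run(im,im,None,z))
row=[patch(im,c,-.027,h=.034,n=190) for c in ctrs()]
cv2.imwrite("pics/rect8.png",cv2.resize(np.hstack(row),None,fx=1.4,fy=1.4))
E
```

```text
t 12.38 tcp [0.3798 0.2521 0.1363] yaw -0.215 q [5.310e-01 2.300e-02 2.217e+00 1.000e-03 9.010e-01 2.316e+00] w 18.2 gf 109.6 F [-0.8 -0.6 -1.5]
turn [-0.0009 -0.001  -0.7247] shift(after turn) [114.5 102.9   0.3] (now axes) [154.    1.1   0.4]
loop centre rel. grip, tool axes mm [154.    1.2   0.4] torque [ 0.03  0.01 -0.03]
vs ref [(0, np.float64(0.03), 55), (2, np.float64(0.019), 48)] self [(0, np.float64(0.024), 31), (2, np.float64(0.012), 49)]
vs ref [(0, np.float64(0.027), 52), (2, np.float64(0.009), 63)] self [(0, np.float64(0.019), 48), (2, np.float64(0.004), 66)]
vs ref [(0, np.float64(0.03), 57), (2, np.float64(0.009), 44)] self [(0, np.float64(0.026), 61), (2, np.float64(0.005), 46)]
```

View pics/rect8.png

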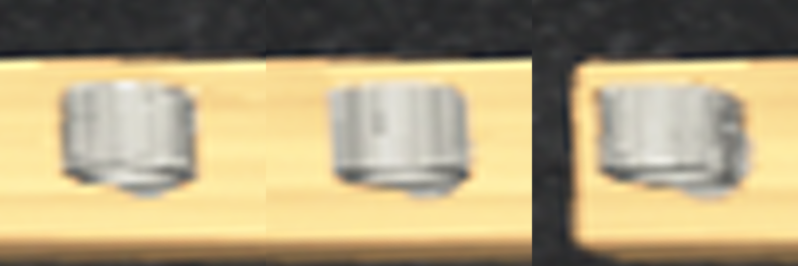

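Request:
{"name": "step_arm", "arguments": {
  "targets": [
    [[0,0,0],[0,0,-15],5],
    [[0,0,0],[0,0,-25],5],
    [[0,0,0],[0,0,-25],5],
    [[0,0,0],[6,22,0],5],
    [[0,0,0],[6,22,0],5]
  ]
}}

```text
time: 13.2
tool_pos: [0.3846, 0.207, 0.2036]
tcp_rot: [-3.12, 0.336, -0.007]
wrist_force: [0.9, -0.7, -1.7]
width: 0.215
grip_force: 109.6
```

Request:
{"name": "step_arm", "arguments": {
  "targets": [
    [[0,0,0],[6,22,0],5],
    [[0,0,0],[6,22,0],5],
    [[0,0,-0.12],[0,0,0],5],
    [[0,0,-0.12],[0,0,0],5],
    [[0,0,-0.12],[0,0,0],5]
  ]
}}

```text
time: 13.62
tool_pos: [0.3852, 0.16, 0.2011]
tcp_rot: [-3.132, -0.232, -0.001]
wrist_force: [-0.0, 0.1, -1.7]
width: 0.217
grip_force: 109.6
```

Request:
{"name": "step_arm", "arguments": {
  "targets": [
    [[0,0,-0.12],[0,0,0],5],
    [[0,0,-0.12],[0,0,0],5],
    [[0,0,-0.12],[0,0,0],5],
    [[0,0,-0.12],[0,0,0],5],
    [[0,0,-0.12],[0,0,0],5]
  ]
}}

```text
time: 14.03
tool_pos: [0.3852, 0.1605, 0.2011]
tcp_rot: [-2.923, -1.149, -0.001]
wrist_force: [-0.5, 0.6, -1.7]
width: 0.215
grip_force: 109.6
```

Request:
{"name": "step_arm", "arguments": {
  "targets": [
    [[0,0,-0.12],[0,0,0],5],
    [[0,0,-0.12],[0,0,0],5],
    [[0,0,-0.12],[0,0,0],5],
    [[0,0,-0.12],[0,0,0],5],
    [[0,0,0],[0,0,0],5]
  ]
}}

```text
time: 14.45
tool_pos: [0.3851, 0.1606, 0.2011]
tcp_rot: [-2.569, -1.808, -0.001]
wrist_force: [-0.4, 0.4, -0.8]
width: 0.218
grip_force: 109.6
```

```bash
python3 -c "
from h import *
go([.4,.03,.15],1.229)
go([.4609,-.0656,.0547],1.229)"
```

```text
t 14.45 tcp [0.3851 0.1606 0.2011] yaw 1.226 q [ 3.350e-01 -1.460e-01  2.236e+00  1.000e-03  1.051e+00  6.790e-01] w 18.6 gf 109.6 F [-0.4  0.4 -0.8]
turn [-0.0001 -0.0009 -0.0026] shift(after turn) [-118.    57.8   -2.9] (now axes) [-117.9   58.1   -3. ]
t 14.45 tcp [0.3851 0.1606 0.2011] yaw 1.226 q [ 3.350e-01 -1.460e-01  2.236e+00  1.000e-03  1.051e+00  6.790e-01] w 18.6 gf 109.6 F [-0.4  0.4 -0.8]
turn [-0.0001 -0.0009 -0.0026] shift(after turn) [-187.7  147.2   92.4] (now axes) [-187.4  147.7   92.2]
```

Request:
{"name": "step_arm", "arguments": {
  "targets": [
    [[0,0,-0.003],[-29,14.5,0],5],
    [[0,0,0],[-29,14.5,0],5],
    [[0,0,0],[-30,14.5,0],5],
    [[0,0,0],[-30,14.5,0],5],
    [[0,0,0],[-20,25,0],5]
  ]
}}

```text
time: 14.87
tool_pos: [0.4146, 0.001, 0.2005]
tcp_rot: [-2.571, -1.802, 0.002]
wrist_force: [0.2, 0.3, -1.9]
width: 0.217
grip_force: 109.6
```

Request:
{"name": "step_arm", "arguments": {
  "targets": [
    [[0,0,0],[-20,25,0],5],
    [[0,0,0],[-20,25,0],5],
    [[0,0,0],[-9.7,14.2,0],5],
    [[0,0,0],[0,0,20],5],
    [[0,0,0],[0,0,0],5]
  ]
}}

```text
time: 15.28
tool_pos: [0.4592, -0.0666, 0.1785]
tcp_rot: [-2.571, -1.799, 0.003]
wrist_force: [-0.8, 0.1, -2.9]
width: 0.214
grip_force: 109.6
```

Request:
{"name": "step_arm", "arguments": {
  "targets": [
    [[0,0,0],[0,0,0],5],
    [[0,0,0],[0,0,0],5]
  ]
}}

```text
time: 15.45
tool_pos: [0.4597, -0.0653, 0.1808]
tcp_rot: [-2.569, -1.806, 0.0]
wrist_force: [0.1, 0.4, -1.6]
width: 0.216
grip_force: 109.6
```

```bash
python3 -c "
from h import *
go([.4609,-.0656,.0547],1.229)
s,R,M,y=cur();g=s['tool_pos']+.054*M[:,2]
read_camera('scene');print(px('scene',g),px('scene',g+.11*M[:,0]),[(k['score'],k['extent']) for k in cut_out('scene','rod_grip')][:2])"
```

```text
t 15.45 tcp [ 0.4597 -0.0653  0.1808] yaw 1.226 q [-1.950e-01 -2.200e-02  2.165e+00  1.000e-03  1.000e+00  1.490e-01] w 18.4 gf 109.6 F [ 0.1  0.4 -1.6]
turn [-0.0014 -0.0009 -0.0033] shift(after turn) [ 0.1  1.3 72.1] (now axes) [ 0.   1.3 72.1]
[257.99657791 147.36428616] [254.76935205 183.81943885] [(0.61, [250.8, 133.8, 260.3, 183.1])]
```

Request:
{"name": "step_arm", "arguments": {
  "targets": [
    [[0,0,-0.003],[0,1.2,15],5],
    [[0,0,0],[0,0,18],5],
    [[0,0,0],[0,0,15],5],
    [[0,0,0],[0,0,12],5],
    [[0,0,0],[0,0,6],5]
  ]
}}

```text
time: 15.97
tool_pos: [0.4606, -0.0653, 0.1141]
tcp_rot: [-2.564, -1.812, 0.0]
wrist_force: [-0.4, 0.0, -1.7]
width: 0.213
grip_force: 109.7
```

Request:
{"name": "step_arm", "arguments": {
  "targets": [
    [[0,0,0],[0,0,4],5],
    [[0,0,0],[0,0,0],5],
    [[0,0,0],[0,0,0],5]
  ]
}}

```text
time: 16.22
tool_pos: [0.4612, -0.0656, 0.1112]
tcp_rot: [-2.565, -1.812, -0.001]
wrist_force: [-1.5, 0.0, -2.5]
width: 0.215
grip_force: 109.5
```

```bash
python3 -c "
from h import *
go([.4609,-.0656,.0547],1.229)"
```

```text
t 16.22 tcp [ 0.4612 -0.0656  0.1112] yaw 1.23 q [-1.960e-01  8.200e-02  2.212e+00  2.000e-03  8.480e-01  1.440e-01] w 18.4 gf 109.5 F [-1.5  0.  -2.5]
turn [-0.0008 -0.0011  0.0008] shift(after turn) [-0.1 -0.3  2.5] (now axes) [-0.1 -0.3  2.5]
```

Not quite down; lower 2.5 mm more, then open and retreat.

Request:
{"name": "step_arm", "arguments": {
  "targets": [
    [[0,0,0],[0,0,2],5],
    [[0,0,0],[0,0,0.5],5],
    [[0,0,0],[0,0,0],5]
  ],
  "grip_force": 40
}}

```text
time: 16.47
tool_pos: [0.4612, -0.0658, 0.1089]
tcp_rot: [-2.566, -1.811, -0.001]
wrist_force: [-4.3, 2.2, 3.1]
width: 0.216
grip_force: 110.2
```

Request:
{"name": "step_arm", "arguments": {
  "targets": [
    [[0,0,0],[0,0,0],25],
    [[0,0,0],[0,0,0],35],
    [[0,0,0],[0,0,0],50],
    [[0,0,0],[0,0,0],55],
    [[0,0,0],[0,0,0],55]
  ]
}}

```text
time: 16.88
tool_pos: [0.462, -0.0661, 0.1088]
tcp_rot: [2.566, 1.812, 0.003]
wrist_force: [0.3, 0.1, -0.3]
width: 0.645
grip_force: 0.0
```

Request:
{"name": "step_arm", "arguments": {
  "targets": [
    [[0,0,0],[0,0,0],55],
    [[0,0,0],[0,0,-10],55],
    [[0,0,0],[0,0,-20],55],
    [[0,0,0],[0,0,-25],55],
    [[0,0,0],[0,0,-30],55]
  ]
}}

```text
time: 17.3
tool_pos: [0.4602, -0.0658, 0.1936]
tcp_rot: [-2.564, -1.811, 0.002]
wrist_force: [-0.4, 0.1, -0.3]
width: 0.647
grip_force: 0.0
```

Request:
{"name": "step_arm", "arguments": {
  "targets": [
    [[0,0,0],[0,0,-30],55],
    [[0,0,0],[-30,0,-30],55],
    [[0,0,0],[-36,-4.6,0],55],
    [[0,0,0],[-36,-4.6,0],55],
    [[0,0,0],[-36,-4.6,0],55]
  ]
}}

```text
time: 17.72
tool_pos: [0.4022, -0.1922, 0.2549]
tcp_rot: [2.562, 1.813, 0.004]
wrist_force: [1.2, -0.3, -0.0]
width: 0.639
grip_force: 0.0
```

Request:
{"name": "step_arm", "arguments": {
  "targets": [
    [[0,0,0],[-36,-4.6,0],55],
    [[0,0,0],[-36,-4.6,0],55],
    [[0,0,0],[-36,-4.6,0],55],
    [[0,0,0],[0,0,0],55],
    [[0,0,0],[0,0,0],55]
  ]
}}

```text
time: 18.13
tool_pos: [0.3524, -0.2897, 0.2534]
tcp_rot: [2.57, 1.807, 0.002]
wrist_force: [-0.0, 0.4, 0.3]
width: 0.646
grip_force: 0.0
```

```bash
python3 - <<'E'
from m import *
go([.4609,-.0656,.0547],1.229)
R=[]
for c in("scene","top"):
    read_camera(c)
    r=tip_of(c,"rod_grip")
    if r:print(c,r[0],atz(c,r[0]["at"],.055));R.append(ray(c,r[0]["at"]))
    for k in cut_out(c,"rod_grip")[:1]:
        P=np.argwhere(k["region"]).astype(float);X=np.array([atz(c,p,.055) for p in P])[:,:2];mu=X.mean(0);v=np.linalg.eigh(np.cov(X.T))[1];d=v[:,1]*np.sign(v[1,1]);s=(X-mu)@d
        print(c,"yaw",np.arctan2(d[1],d[0]),mu,mu+d*s.min(),mu+d*s.max(),k["extent"])
if len(R)==2:print(tri(*R))
im=avg(5);print(run(im,im))
E
```

```text
t 18.13 tcp [ 0.3524 -0.2897  0.2534] yaw 1.225 q [-7.430e-01 -1.200e-01  2.110e+00  1.000e-03  1.152e+00 -3.980e-01] w 55.2 gf 0.0 F [-0.   0.4  0.3]
turn [ 0.0008 -0.0009 -0.0037] shift(after turn) [247.5  27.1 144.7] (now axes) [247.4  26.1 145. ]
scene {'at': [166.7, 254.7], 'score': 0.73} [ 0.46609344 -0.07095087  0.055     ]
scene yaw 1.2322956006621109 [ 0.47039682 -0.04859743] [ 0.44297915 -0.12647729] [0.49997639 0.03542329] [249.2, 146.8, 260.5, 200.8]
top {'at': [201.7, 308.1], 'score': 0.62} [ 0.47031852 -0.06516607  0.055     ]
top yaw 1.2290530212525566 [ 0.46878243 -0.04948247] [ 0.44007635 -0.13018563] [0.50073157 0.04033812] [255.8, 185.6, 338.8, 220.6]
(array([ 0.46897354, -0.06374412,  0.06390505]), np.float64(0.0016538405698590696))
[(0, np.float64(0.024), 66), (2, np.float64(0.004), 44)]
```

```bash
python3 -c "
from workcell import *
print(finish_job())"
```

```text
the job is handed in; nothing more can be done
None
```

I turned the middle eye square to within about 0.02 rad of its neighbours, as measured from the top camera. I then drew the rod out, put it back in its rest and handed the job in at about 18 s, with the gripper clear of everything. The hand-in gave no verdict, so I don't have the judged result.

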